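# Set the bottle clip to its size mark and cam it shut

### The job

Get the bottle clip on the drinks trolley ready for the next bottle: first lift the steel jigger off the clip's bed and stand it upright on the cork coaster. Then, with the cam lever still open, draw the sprung sliding leg out until its outer end is level with the red size line, hold it there a moment, and squeeze the cam lever fully shut against the leg so that it locks with the leg still at the line. Leave the other things standing where they are, and finish still gripping the leg and lever at the line: do not let go.

Things in the scene. Friction and masses are not known exactly. Their poses are not given: they have to be found in the camera images.
- clip: Gold bottle clip fixed to the glass: flat bed 228 mm long (x -108 to +120), 84 mm wide (y), top 12 mm above the origin, which lies on the glass. A fixed jaw with black rubber V pads, 62 mm wide, 66 mm high, stands at its -x end. +x is the way the sliding leg is drawn out.
- sliding_leg: Gold sliding leg of the clip, the clip's axes; at rest its origin is the clip's. It slides only along +x, 0 to 75 mm; a spring pulls it back (1.5 N at 0, 3 N at 50 mm). Its frame, mm: foot x -35 to 32, y -16 to 24, up to z 20; web above it x -25 to 28, y -12 to 12, up to z 64; jaw plate with rubber pads on its -x side, x -35 to -25, y -31 to 31, up to z 64.
- leg_lug (a point): Finger lug standing out from the web's -y face: leg x 16 to 26, y -40 to -12, z 26 to 64; the point is the middle of its -x face. One finger goes down beside the web's -y face in the 41 mm between jaw plate and lug and draws the leg out by the lug; the other finger goes outside the cam lever on the +y side.
- leg_grip (a point): Where to take hold of the leg from above, closing along its y: midway between the web's -y face and the outside of the shut lever (31 mm across when shut), at leg x 3, y 3.5, z 47 (fingertips must stay above the foot, z 20). With the lever open, fingers centred here need about 74 mm between them to go down past it (over 80 mm they miss the lug).
- leg_index (a point): Middle of the lower edge of the sliding leg's outer (+x) end face, at x 32, z 12.5 of the leg. A white line is drawn on that face.
- lever_angle (a joint): Angle of the black, red-ended cam lever: 0 fully shut, flat along the leg's +y face, at a stop; starts 0.5 to 0.65, at most 0.7. It turns on an upright pin at leg x 24, y 16; free end 44 mm from the pin, pointing to -x, swinging out to +y as it opens; 6 mm thick, z 32 to 58. It stays as left; about 3 N starts it; a squeeze of 20 to 25 N shuts it.
- cam_lever: The cam lever itself, black with a red end; origin on its pin, level with the leg's origin; its x lies along the leg's x when shut, the free end at -x. Below about 0.45 rad its cam begins to bite on the steel liner in the bed's slot; as it is shut it drags the leg back about 1 to 3 mm, even in a firm hold, and then locks it.
- lever_tip (a point): Free end of the cam lever, mid height.
- size_mark: Red size line, 3 mm wide, across the bed of the clip, 62 to 82 mm from the clip's origin along clip +x (30 to 50 mm of travel for the leg). Origin in the middle of the line on the bed's top, x as the clip's x.
- jigger: Steel double-ended measuring jigger standing on the clip's bed in the leg's way: 75 mm high, foot 41 mm across, waist 18 mm across 38 to 43 mm up, upper cup 31 to 34 mm across from 49 to 75 mm up (take hold there, about 62 mm up, closing across the clip). Origin at the centre of its foot, z up. About 130 g.
- coaster: Round cork coaster, fixed on the glass, 100 mm across, 5 mm thick; origin at the centre of its underside.
- sugar_pot: White ceramic sugar pot with blue twist cap, 88 mm across, 110 mm high. Leave alone.
- coupe: Pink glass coupe on a stem, 94 mm across, 128 mm high. Leave alone.
- stirrer_cup: Clear acrylic cup with stirrers, 72 mm across, 144 mm high with stirrers. Leave alone.
- shaker: Steel cocktail shaker, 86 mm across, 166 mm high. Leave alone.
- bitters: Small amber bitters bottle with a yellow cap, 46 mm across, 118 mm high. Leave alone.
Things that resemble listed ones, but are neither listed nor needed, are in the scene too. What is shaped like the jigger but purple is not meant.

How it is judged:
By the outcome, as a careful person would: the job done as asked, in the order asked, and still so for the second after the job is handed in, while the arm keeps its last pose, push and grip.
It also fails if it takes over 48 s, if anything falls off the work surface, if the arm or the gripper's body presses on something with over 40 N, if the wrist force passes 120 N, or if a joint passes its speed limit or range.

### The arm

A 7-joint arm with a two-finger parallel gripper is mounted at the origin on the work surface. World frame = base frame: x ahead of the robot, y to its left, z up, the work surface at z = 0. Lengths are in m, angles in rad, forces in N, time in s.
With the tool pointing down it reaches from about 0.35 to 0.9 m from the base axis. Payload 19.9 kg.
Tool frame: the origin (TCP) lies midway between the tips of the shut fingers; the grasp point (between the pads) lies 19 mm behind it (bot.tcp_to_grasp is the distance from the TCP to the grasp point, in m); z points along the fingers, y is the line along which they close (so a half turn about z gives the same grasp; the last joint's range is limited). The gripper opens to 94 mm and grips with 3 to 60 N. Pads are 16 mm wide; open, the fingers measure 119 mm over their backs; the gripper's body (75 mm by 177 mm) begins 78 mm behind the grasp point.
Start: joints at [-1.216, 0.417, -0.01, 1.614, 0.005, 1.111, -0.053], TCP at [0.242, 0.576, 0.205] pointing down, gripper open.
Joint ranges: [-2.81, 2.81], [-0.39, 2.02], [-1.27, 1.25], [0.06, 2.57], [-1.19, 4.33], [0.19, 2], [-2.82, 2.82]. Speed limits (rad/s): [1.89, 1.89, 2.39, 2.39, 3.01, 3.01, 3.01].

### API

Orientations are given as a rotation vector (axis times angle).
In Python, from plant import bot, fingers, readout, cams, finder gives the robot as it stands. Calls block until the motion is done:
- bot.move_ptp(position, orientation): joint-space move of the TCP to a pose.
- bot.line_to(position, frame=None, vel=0.15, guard=None): straight line of the TCP; frame=None keeps the orientation; vel is the mean speed in m/s. With guard (N) it stops when the force on the tool has changed by that much, and returns True; else False.
- bot.move_j(angles): joint-space move.
- fingers.move_gripper(opening, force=None): opening from 0.0 (shut) to 1.0 (fully open); force is the grip in N (None keeps the last); returns when the fingers have stopped.
- bot.dwell(seconds).
- bot.solve_ik(position, orientation): joint angles nearest the present ones, or None.
- readout.read_state(): the state.
- cams.capture(name): name is "scene" or "top"; returns the picture (420x560x3 uint8, red, green, blue); there is no depth.
- cams.camera_model(name): a dict with "K" (3x3 intrinsics, pixels), "cam_to_world" (4x4, takes a point from camera to world coordinates). Camera axes: x right, y up, looking along -z (the intrinsics and any distortion apply to the point x, -y, -z); pixel columns grow to the right and rows downward; lengths in m; the calibration is good to about 2 mm. A picture is of the moment at which its call begins. camera_model takes no time and is no camera call.
A pose or a line that the arm cannot do raises bot.MotionError and nothing moves.
- bot.job_done(): hands the job in; it is judged then, once.
Trained networks look in the newest picture that a camera, given by its name, has taken for a name from the list of things; names that differ only in an ending like _2 or _b are one class to them, and where a whole thing is asked for, a point or a joint stands for the part that bears it (a point fixed in the world has none). Each returns a list of dicts, best first, with "confidence" (0 to 1); they miss things now and then, are a little off and sometimes report something else, mostly with a low value. They report only what shows in the picture. A call takes as long as a camera call. They do not tell look-alikes from the thing itself.
- finder.look_for(camera, thing): "extent" ([left, top, right, bottom] in pixels, round what is visible of it).
- finder.spot_point(camera, thing): "point" ([column, row] in pixels: a listed point, or the origin of a listed thing).
The state is a dict: "t": time; "joints": joint angles; "qd": joint speeds; "tau": joint torques, N m; "tcp_pos": TCP position; "tool_rot": TCP orientation; "ft_force": force on the tool from outside, world axes, zero at the start; "ft_torque": the same for the moment, N m; "opening": opening from 0.0 (shut) to 1.0 (fully open); "grasp_force": force on a finger pad.
Only numpy, scipy, OpenCV 4.12 (cv2) and the standard library are available. Lean on these libraries where they do the work, as an engineer would, in place of code of your own. Each camera call takes 0.05 s, during which the arm holds its last target. There are 200 camera calls.

## Working session

There is one attempt and no reset: what is moved stays moved. The work goes in short steps, each a Python script; the robot and the scene stay as the last script left them, time stands still between calls to the robot, and variables do not carry over. Pictures are saved under pics/ and viewed, at most 10 in all, crops included, and the job is handed in when it is done.

```bash
mkdir -p pics; ls; python3 - <<'E'
from plant import bot, fingers, readout, cams, finder
import cv2,numpy as np
for c in ("scene","top"):
    im=cams.capture(c); cv2.imwrite(f"pics/{c}0.png",im[:,:,::-1])
    m=cams.camera_model(c); print(c,{k:(np.round(v,4).tolist() if not isinstance(v,str) else v) for k,v in m.items()})
    for t in ("jigger","coaster","size_mark","leg_index","leg_lug","leg_grip","lever_tip","clip","cam_lever","sliding_leg"):
        print(t,[(np.round(d["point"],1).tolist(),round(d["confidence"],2)) for d in finder.spot_point(c,t)][:4])
print(readout.read_state())
E
```

```text
pics
scene {'K': [[469.3301, 0.0, 279.6975], [0.0, 469.3301, 211.5061], [0.0, 0.0, 1.0]], 'cam_to_world': [[-0.8399, -0.2855, 0.4617, 1.0028], [0.5428, -0.4495, 0.7095, 0.6058], [0.005, 0.8464, 0.5325, 0.5384], [0.0, 0.0, 0.0, 1.0]]}
jigger [([402.3, 234.2], 0.9), ([373.2, 255.9], 0.88)]
coaster [([224.5, 186.8], 0.82)]
size_mark []
leg_index [([356.2, 252.5], 0.75)]
leg_lug [([353.4, 249.4], 0.67)]
leg_grip [([339.2, 242.6], 0.55), ([158.2, 198.7], 0.44)]
lever_tip [([159.7, 204.9], 0.5), ([319.1, 237.3], 0.4)]
clip [([335.6, 261.7], 0.96)]
cam_lever [([338.0, 267.1], 0.47)]
sliding_leg [([337.1, 263.1], 0.83)]
top {'K': [[493.3149, 0.0, 283.4035], [0.0, 493.3149, 208.1874], [0.0, 0.0, 1.0]], 'cam_to_world': [[0.0266, 0.9941, -0.1055, 0.5069], [-0.9993, 0.0235, -0.0305, -0.0272], [-0.0278, 0.1062, 0.994, 0.9843], [0.0, 0.0, 0.0, 1.0]]}
jigger [([241.5, 327.6], 0.57), ([233.3, 237.7], 0.57), ([226.2, 272.0], 0.56)]
coaster [([425.3, 222.2], 0.57)]
size_mark []
leg_index [([234.2, 253.0], 0.95)]
leg_lug [([221.9, 241.3], 0.78)]
leg_grip [([236.0, 240.9], 0.79)]
lever_tip [([420.5, 220
[... 167 characters left out ...]
4, 237.6], 0.66)]
{'t': 1.1, 'joints': array([-1.21549137,  0.41741137, -0.0103174 ,  1.61358991,  0.00471907,
        1.11071713, -0.0530071 ]), 'qd': array([ 0.00093444,  0.00139109,  0.0015454 , -0.00094316, -0.00075205,
       -0.00083414, -0.00135627]), 'tau': array([ 2.69604308e-03, -8.51047325e+01,  6.39435109e-01, -4.26284122e+01,
       -4.85890300e-02,  1.37718563e-02,  7.55917569e-06]), 'tcp_pos': array([0.24153124, 0.57641992, 0.20542216]), 'tool_rot': array([ 6.19181325e-01,  3.07993962e+00, -1.68443356e-04]), 'ft_force': array([-0.18630736, -0.4760754 , -0.20729861]), 'ft_torque': array([ 0.03233134,  0.00273799, -0.05803938]), 'grasp_force': 0.0, 'opening': 1.0005455387081066}
```

View pictures.

View pics/scene0.png

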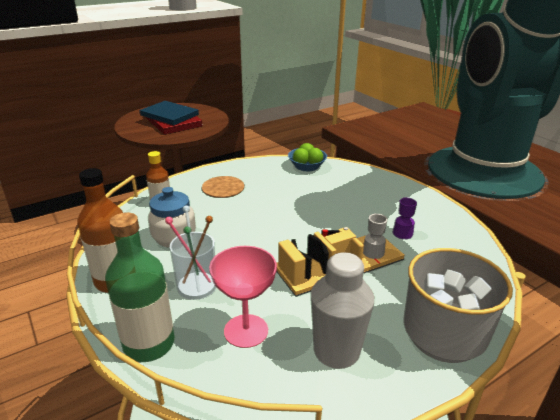

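View pics/top0.png

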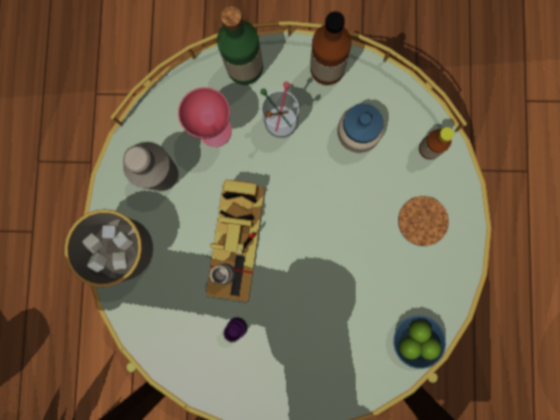

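```bash
python3 - <<'E'
import cv2,numpy as np
a=cv2.imread("pics/top0.png")[170:310,185:285]; b=cv2.imread("pics/scene0.png")[195:295,265:415]
a=cv2.resize(a,None,fx=4,fy=4,interpolation=cv2.INTER_CUBIC); 
b=cv2.resize(b,None,fx=2.6,fy=2.6,interpolation=cv2.INTER_CUBIC)
o=np.zeros((560,400+390,3),np.uint8);o[:,:400]=a;o[:b.shape[0],400:400+b.shape[1]]=b
cv2.imwrite("pics/c0.png",o)
E
```

```text
(no output)
```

View pics/c0.png

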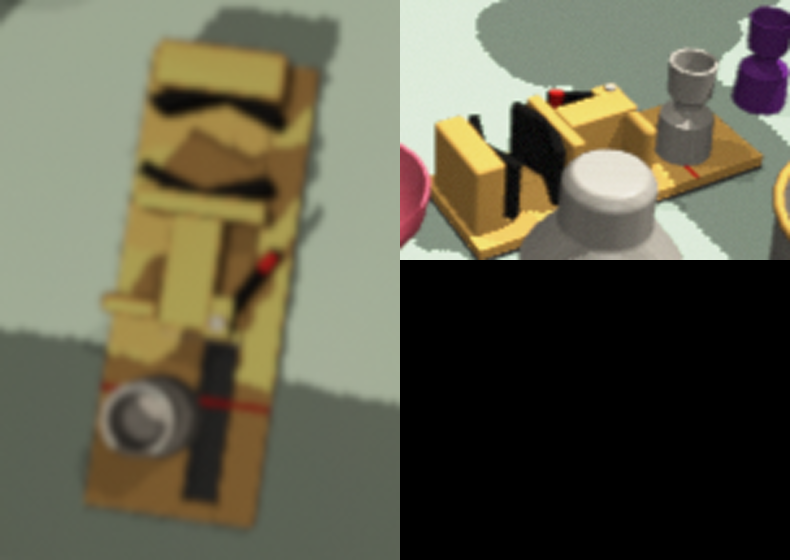

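The steel jigger stands on the bed at top (222,272) and scene (376,240). The only look-alike is the purple one at top (235,329), scene (405,218), so I choose the steel one. The close crop confirms it, with the red line just beside the jigger, the lug on the image-left side (clip −y) and the lever open to the right.

```bash
cat > h.py <<'E'
from plant import bot, fingers, readout, cams, finder
import cv2,numpy as np
from scipy.optimize import least_squares
from scipy.spatial.transform import Rotation as R
M={c:cams.camera_model(c) for c in("scene","top")}
def proj(c,P):
    m=M[c];T=np.linalg.inv(m["cam_to_world"]);p=np.atleast_2d(P)@T[:3,:3].T+T[:3,3]
    q=p*[1,-1,-1];q=q@m["K"].T
    return q[:,:2]/q[:,2:]
def ray(c,uv,z):
    m=M[c];d=np.linalg.inv(m["K"])@[uv[0],uv[1],1];d=m["cam_to_world"][:3,:3]@(d*[1,-1,-1]);o=m["cam_to_world"][:3,3]
    return o+d*(z-o[2])/d[2]
def w(pose,P):  # clip frame mm -> world m
    P=np.atleast_2d(P)/1000.;x,y,a=pose
    return P@R.from_euler('z',a).as_matrix().T+[x,y,0]
def down(yaw):  # tool down, tool y along world direction yaw (mod pi)
    c,s=np.cos(yaw),np.sin(yaw);Y=np.array([c,s,0]);Z=np.array([0,0,-1.]);return R.from_matrix(np.c_[np.cross(Y,Z),Y,Z]).as_rotvec()
E
python3 - <<'E'
from h import *
cr=lambda u,v:((u+.5)/4-.5+185,(v+.5)/4-.5+170)
px=np.array([cr(*p) for p in[(85,502),(252,525),(318,68),(160,40),(287,55)]])
P=np.array([(120,-42,12),(120,42,12),(-108,42,12),(-108,-31,66),(-108,31,66)])
f=lambda q:(proj("top",w(q,P))-px).ravel()
o=ray("top",(236,238),0)
s=least_squares(f,[o[0],o[1],np.pi+.1]);print(s.x,np.round(s.fun,2))
q=s.x
print("jig clip", [ (w:=0) or np.round(R.from_euler('z',-q[2]).apply(p-[q[0],q[1],0])*1000,1) for p in [ray("top",cr(137,418),.087)]], ray("top",cr(137,418),.087))
print("coaster",ray("top",(424,221),.005),ray("scene",(223.5,186),.005))
for u in[(103,386),(200,402),(270,409)]:print(np.round(R.from_euler('z',-q[2]).apply(ray("top",cr(*u),.012)-[q[0],q[1],0])*1000,1))
E
```

```text
[0.548441   0.09542312 3.0315409 ] [-0.4   0.96  0.28  1.25  0.19  0.62 -0.36 -1.66  0.27 -1.14]
jig clip [array([ 70.7, -10.9,  87. ])] [0.47933283 0.11399147 0.087     ]
coaster [ 0.5919486  -0.27569441  0.005     ] [ 0.59042274 -0.26908153  0.005     ]
[ 61.2 -41.3  12. ]
[62.4  7.2 12. ]
[61.  41.8 12. ]
```

```bash
python3 - <<'E'
from h import *
q=[0.5484,0.0954,3.0315]
yaw=q[2]+np.pi/2
best=None
for k in(0,np.pi):
    j=bot.solve_ik([.4793,.114,.19],down(yaw+k))
    print(k,None if j is None else np.round(j,2))
    if j is not None and(best is None or abs(j[6])<best[0]):best=(abs(j[6]),k)
r=down(yaw+best[1])
bot.move_ptp([.4793,.114,.19],r)
print(bot.line_to([.4793,.114,.055],vel=.12,guard=8))
cv2.imwrite("pics/s1.png",cams.capture("scene")[:,:,::-1]);cv2.imwrite("pics/t1.png",cams.capture("top")[:,:,::-1])
fingers.move_gripper(0.,12)
s=readout.read_state();print(s["t"],s["tcp_pos"],s["opening"],s["grasp_force"],s["ft_force"])
E
python3 -c "
import cv2,numpy as np
a=cv2.imread('pics/s1.png')[170:300,290:440];b=cv2.imread('pics/t1.png')[210:320,180:290]
cv2.imwrite('pics/c1.png',np.hstack([cv2.resize(a,(390,338)),cv2.resize(b,(338,338))]))"
```

```text
0 [-0.89  0.23  0.68  1.97 -0.17  0.99 -1.8 ]
3.141592653589793 [-0.56  0.2   0.3   1.96 -0.07  0.99  1.23]
False
5.3333 [0.47931121 0.11391722 0.05499525] 0.3517871054354503 12.000038574042264 [-0.08183084  0.14005014  0.53847388]
```

View pics/c1.png

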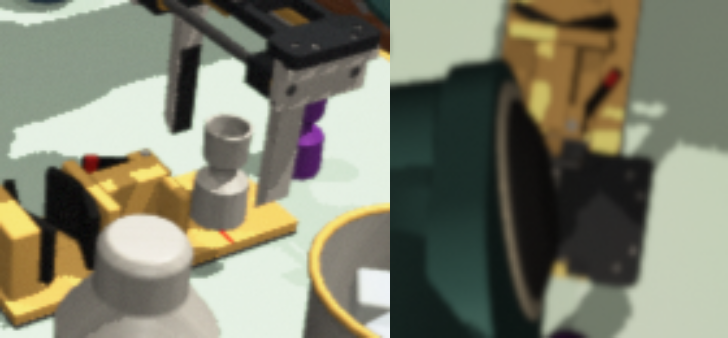

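The jigger sits between the fingers (crop 225,170). The grip closed at 33 mm, which matches the cup. Next I lift it and place it.

```bash
python3 - <<'E'
from h import *
bot.line_to([.4793,.114,.155],vel=.12)
print(readout.read_state()["opening"])
bot.line_to([.591,-.273,.155],vel=.22)
print(bot.line_to([.591,-.273,.065],vel=.12), bot.line_to([.591,-.273,.046],vel=.02,guard=3))
s=readout.read_state();print(s["tcp_pos"],s["ft_force"],s["opening"])
fingers.move_gripper(1.0); bot.dwell(.2)
bot.line_to([.591,-.273,.17],vel=.15)
cv2.imwrite("pics/s2.png",cams.capture("scene")[:,:,::-1]);cv2.imwrite("pics/t2.png",cams.capture("top")[:,:,::-1])
for c in("scene","top"):
    for t in("jigger","leg_index","size_mark","leg_lug","lever_tip"):
        print(c,t,[(np.round(d["point"],1).tolist(),round(d["confidence"],2)) for d in finder.spot_point(c,t)][:3])
print(readout.read_state()["t"])
E
python3 -c "
import cv2,numpy as np
a=cv2.imread('pics/s2.png')[195:295,265:415];b=cv2.imread('pics/t2.png')[170:310,185:285];c=cv2.imread('pics/s2.png')[110:230,180:300]
o=np.zeros((560,800,3),np.uint8);o[:,:400]=cv2.resize(b,(400,560),interpolation=cv2.INTER_CUBIC);o[:267,400:]=cv2.resize(a,(400,267),interpolation=cv2.INTER_CUBIC);o[270:550,400:680]=cv2.resize(c,(280,280))
cv2.imwrite('pics/c2.png',o)"
```

```text
0.34888753489717583
False True
[ 0.59086689 -0.27324369  0.04787188] [-0.53667713 -0.1817956   5.85284421] 0.35157186896462017
scene jigger [([225.5, 186.8], 0.93), ([401.9, 234.1], 0.69), ([363.5, 246.3], 0.55)]
scene leg_index []
scene size_mark [([364.4, 247.9], 0.6)]
scene leg_lug [([340.9, 243.5], 0.73), ([353.7, 249.5], 0.68), ([158.7, 201.4], 0.35)]
scene lever_tip [([320.2, 236.1], 0.57)]
top jigger [([241.4, 326.9], 0.82), ([421.9, 222.3], 0.61)]
top leg_index [([231.8, 253.1], 0.75), ([230.6, 273.2], 0.49)]
top size_mark [([231.7, 268.7], 0.51)]
top leg_lug [([219.7, 245.1], 0.73), ([252.1, 235.2], 0.48)]
top lever_tip [([251.8, 231.9], 0.45), ([231.9, 254.2], 0.42)]
12.8
```

View pics/c2.png

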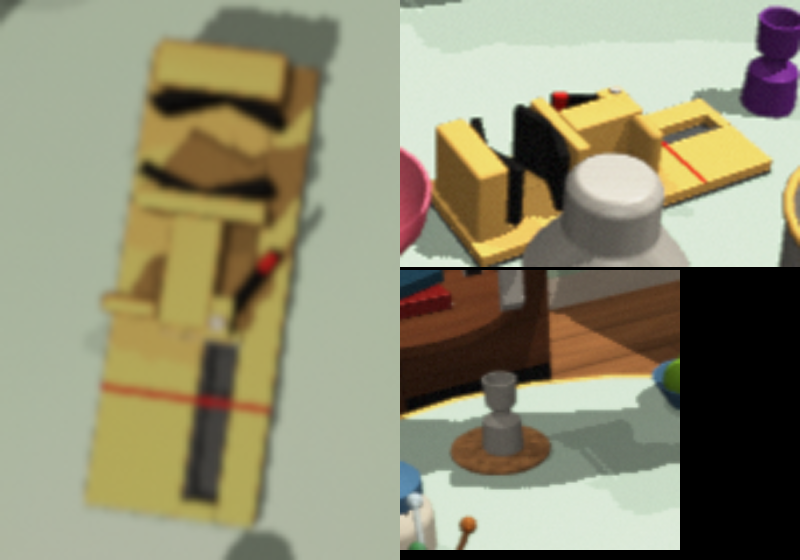

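```bash
cat > rect.py <<'E'
from h import *
q0=[0.5484,0.0954,3.0315]
def rect(im,c,q,xs,ys,z):
    X,Y=np.meshgrid(xs,ys);p=proj(c,w(q,np.c_[X.ravel(),Y.ravel(),np.full(X.size,z)])).reshape(*X.shape,2).astype(np.float32)
    return cv2.remap(im.astype(np.float32),p[...,0],p[...,1],cv2.INTER_CUBIC)
E
python3 - <<'E'
from rect import *
im=cv2.imread("pics/t2.png")[:,:,::-1]
q=np.array(q0)
for it in range(3):
    xs=np.arange(45,135,.25);L=[];E=[]
    ys=[-36,-28,-20,-12,-4,28,34]
    for y in ys:
        p=rect(im,"top",q,xs,np.arange(y-3,y+3.1,1),12).mean(0)
        red=p[:,0]-p[:,1]; m=(xs<80)&(xs>50); wt=np.clip(red-np.median(red[m])-15,0,None)*m; L.append((wt*xs).sum()/wt.sum())
        g=p[:,0]-p[:,2]; mm=(xs>108); hi=g[(xs>95)&(xs<110)].mean(); lo=g[xs>130].mean(); i=np.where(mm&(g<(hi+lo)/2))[0][0]; E.append(xs[i])
    yy=np.arange(-55,-30,.25);S=[]
    xx=[50,75,90,105]
    for x in xx:
        p=rect(im,"top",q,np.arange(x-4,x+4.1,1),yy,12).mean(1);g=p[:,0]-p[:,2];hi=g[-15:].mean();lo=g[:15].mean();S.append(yy[np.where(g>(hi+lo)/2)[0][0]])
    print(np.round(L,2),np.round(E,2),np.round(S,2))
    a=np.polyfit(ys,L,1);b=np.polyfit(ys,E,1);s=np.polyfit(xx,S,1)
    da=-(np.median([a[0]]));dx=np.polyval(b,0)-120;dy=np.mean(S)+42
    print("line x",np.polyval(a,0)+120-np.polyval(b,0),"slopes",a[0],b[0],s[0])
    # correct
    nw=w(q,[[dx,dy,0]])[0];q=np.array([nw[0],nw[1],q[2]+da]);print(q)
# leg: lug edges at z64, lever tip
xs=np.arange(0,50,.25)
p=rect(im,"top",q,xs,np.arange(-38,-30,1),64).mean(0);g=p[:,0]-p[:,2];d=np.gradient(cv2.GaussianBlur(g[None],(0,0),3)[0]);print("lug edges",xs[np.argmax(d)],xs[np.argmin(d)])
X=rect(im,"top",q,np.arange(-40,30,.5),np.arange(10,60,.5),58);m=(X[...,0]-X[...,1]>90);iy,ix=np.where(m);print("red tip z58: x",ix.mean()*.5-40,"y",iy.mean()*.5+10,iy.max()*.5+10,ix.min()*.5-40)
E
```

```text
[61.39 61.48 61.5  61.42 61.53 61.48 61.39] [118.75 118.75 118.75 119.   118.75 119.25 119.25] [-42. -42. -42. -42.]
line x 62.48465353325794 slopes -8.844929036251988e-05 0.007953357721452491 2.465273340099937e-16
[0.54942203 0.09528703 3.03158845]
[62.42 62.5  62.53 62.45 62.56 62.51 62.42] [120.   120.   119.75 120.   119.75 120.25 120.25] [-42. -42. -42. -42.]
line x 62.45764199320604 slopes -3.1724264073799337e-05 0.004915730337078052 2.465273340099937e-16
[0.5493955  0.09528996 3.03162017]
[62.39 62.47 62.5  62.42 62.53 62.49 62.4 ] [119.75 119.75 119.75 120.   119.75 120.25 120.25] [-42. -42. -42. -42.]
line x 62.4859885880597 slopes 4.039311368642381e-05 0.007953357721452736 2.465273340099937e-16
[0.54942359 0.09528685 3.03157978]
lug edges 17.5 25.75
red tip z58: x -7.163265306122447 y 34.68027210884354 38.0 -11.0
```

```bash
cat > leg.py <<'E'
from rect import *
q=np.array([.5494,.0953,3.0316])
cx=R.from_euler('z',q[2]).as_matrix()
def tgt(x,y=3.5,z=28):return w(q,[[x,y,z]])[0]
def st():
    s=readout.read_state();p=R.from_euler('z',-q[2]).apply(s["tcp_pos"]-[q[0],q[1],0])*1000
    return round(s["t"],2),"clip",np.round(p,2),"F",np.round(cx.T@s["ft_force"],2),"open",round(s["opening"]*94,2),"g",round(s["grasp_force"],1)
E
python3 - <<'E'
from leg import *
bot.line_to(tgt(3,3.5,170),vel=.22)
fingers.move_gripper(77/94,10)
print(st())
print(bot.line_to(tgt(3),vel=.1,guard=5)); print(st())
bot.line_to(tgt(6),vel=.03);fingers.move_gripper(72/94);print(st())
for x in(7.5,8.5,10,12,14):bot.line_to(tgt(x),vel=.02);print(st())
cv2.imwrite("pics/s3.png",cams.capture("scene")[:,:,::-1])
E
python3 -c "
import cv2,numpy as np
a=cv2.imread('pics/s3.png')[175:295,265:415]
cv2.imwrite('pics/c3.png',cv2.resize(a,(750,600),interpolation=cv2.INTER_CUBIC))"
```

```text
(15.12, 'clip', array([  2.98,   3.55, 169.99]), 'F', array([ 0.62,  0.16, -0.74]), 'open', 77.18, 'g', 0.0)
False
(16.68, 'clip', array([ 2.66,  3.42, 28.52]), 'F', array([ 0.92, -0.23, -0.06]), 'open', 76.8, 'g', 0.0)
(17.26, 'clip', array([ 5.96,  3.52, 28.01]), 'F', array([-0.35, -0.23, -0.73]), 'open', 72.01, 'g', 0.0)
(17.51, 'clip', array([ 7.59,  3.48, 27.99]), 'F', array([-0.45, -1.05,  0.03]), 'open', 71.9, 'g', 0.0)
(17.76, 'clip', array([ 8.38,  3.5 , 28.06]), 'F', array([-0.76,  0.36, -0.33]), 'open', 72.04, 'g', 0.5)
(18.01, 'clip', array([10.  ,  3.51, 28.05]), 'F', array([-1.79, -0.17,  0.47]), 'open', 71.81, 'g', 0.6)
(18.26, 'clip', array([12.09,  3.48, 28.03]), 'F', array([-1.19,  0.18,  0.37]), 'open', 72.3, 'g', 0.6)
(18.51, 'clip', array([14.15,  3.47, 28.  ]), 'F', array([-1.5 ,  0.42,  0.39]), 'open', 71.92, 'g', 0.6)
```

View pics/c3.png

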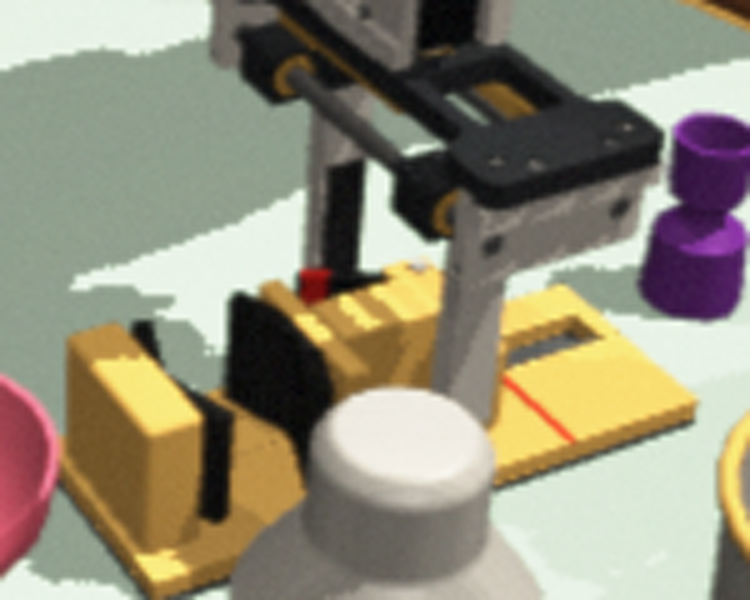

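```bash
cat >> leg.py <<'E'
def travel(a,b,t0=0):
    """leg travel (mm) from scene img a (leg at t0) to b, by jaw plate template (upsampled)"""
    P=np.array([[-35,-31,64],[-35,31,64],[-25,-31,64],[-25,31,64],[-35,10,40],[-35,-31,40]],float)+[t0,0,0]
    p=proj("scene",w(q,P));lo=np.floor(p.min(0)-3).astype(int);hi=np.ceil(p.max(0)+3).astype(int)
    k=8;g=lambda i:cv2.resize(cv2.cvtColor(i,cv2.COLOR_RGB2GRAY).astype(np.float32),None,fx=k,fy=k,interpolation=cv2.INTER_CUBIC)
    A,B=g(a),g(b);T=A[lo[1]*k:hi[1]*k,lo[0]*k:hi[0]*k]
    m=cv2.matchTemplate(B,T,cv2.TM_CCOEFF_NORMED);c=P.mean(0);best=None
    for t in np.arange(-5,60,.1):
        d=(proj("scene",w(q,[c+[t-t0,0,0]]))-proj("scene",w(q,[c])))[0]*k
        x,y=(lo*k+d).round().astype(int)
        if 0<=x<m.shape[1] and 0<=y<m.shape[0] and(best is None or m[y,x]>best[1]):best=(t,m[y,x])
    return best
E
python3 - <<'E'
from leg import *
bot.line_to(tgt(38.5),vel=.03);bot.dwell(.5);print(st())
b=cams.capture("scene");cv2.imwrite("pics/s4.png",b[:,:,::-1])
ld=lambda n:cv2.imread(f"pics/{n}.png")[:,:,::-1].copy()
print("s2->s3 (exp 6)",travel(ld("s2"),ld("s3")),"s2->s4",travel(ld("s2"),b),"s3->s4 (from 6)",travel(ld("s3"),b,6))
cv2.imwrite("pics/c4.png",cv2.resize(b[175:295,265:415,::-1],(750,600),interpolation=cv2.INTER_CUBIC))
for t in("leg_index","leg_lug","lever_tip"):print(t,[(np.round(d["point"],1).tolist(),round(d["confidence"],2)) for d in finder.spot_point("scene",t)][:2])
E
```

```text
(20.02, 'clip', array([38.4 ,  3.45, 28.01]), 'F', array([-2.44, -1.2 , -1.12]), 'open', 71.86, 'g', 1.4)
s2->s3 (exp 6) (np.float64(5.399999999999963), np.float32(0.8677663)) s2->s4 (np.float64(29.799999999999876), np.float32(0.6851229)) s3->s4 (from 6) (np.float64(29.199999999999875), np.float32(0.83107823))
leg_index [([368.7, 251.5], 0.58)]
leg_lug [([366.3, 245.9], 0.95)]
lever_tip [([333.3, 229.9], 0.45)]
```

View pics/c4.png

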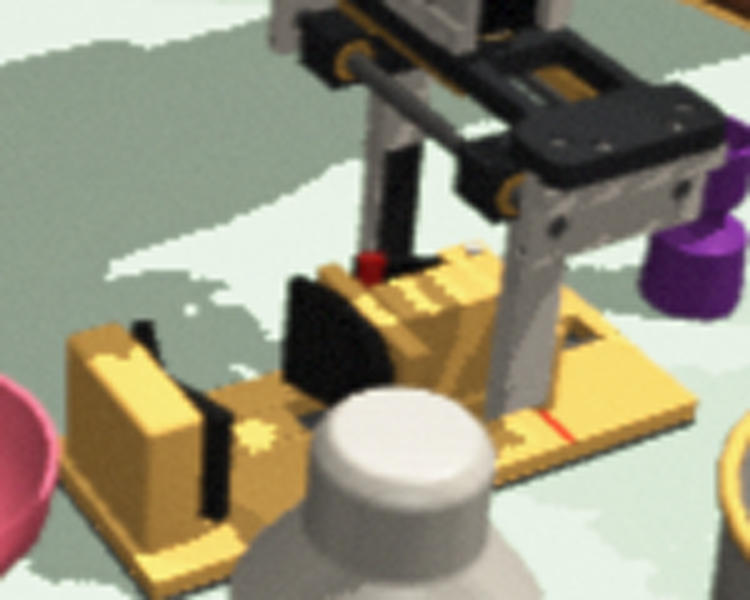

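```bash
python3 - <<'E'
from leg import *
bot.line_to(tgt(38.9),vel=.02);bot.dwell(1.2);print(st())
a=cams.capture("scene");cv2.imwrite("pics/s5.png",a[:,:,::-1])
fingers.move_gripper(55/94,15);print(st())
for o in(50,46,42):
    fingers.move_gripper(o/94,40);print(st(),travel(a,cams.capture("scene"),30.5))
E
```

```text
(21.68, 'clip', array([38.9 ,  3.49, 28.  ]), 'F', array([-1.87,  0.16,  0.26]), 'open', 72.19, 'g', 1.0)
(22.22, 'clip', array([38.85,  3.79, 27.98]), 'F', array([-2.5 ,  2.73, -1.13]), 'open', 54.76, 'g', 2.3)
(22.54, 'clip', array([38.67,  3.48, 28.05]), 'F', array([-4.47,  1.82, -1.95]), 'open', 49.97, 'g', 3.2) (np.float64(30.89999999999987), np.float32(0.94017607))
(22.9, 'clip', array([38.67,  3.53, 28.07]), 'F', array([-4.64,  1.37, -0.26]), 'open', 46.34, 'g', 3.3) (np.float64(30.89999999999987), np.float32(0.91598433))
(23.26, 'clip', array([38.57,  3.52, 28.12]), 'F', array([-4.75,  1.74, -0.71]), 'open', 42.07, 'g', 3.5) (np.float64(31.699999999999868), np.float32(0.8901659))
```

```bash
python3 - <<'E'
from leg import *
a=cams.capture("scene");cv2.imwrite("pics/s6.png",a[:,:,::-1])
for o in(39,36.5,34.5,33):
    fingers.move_gripper(o/94,40);b=cams.capture("scene");print(st(),travel(a,b,30.5))
cv2.imwrite("pics/s7.png",b[:,:,::-1])
E
```

```text
(23.7, 'clip', array([38.41,  3.46, 28.16]), 'F', array([-6.22,  1.86, -1.2 ]), 'open', 39.14, 'g', 3.7) (np.float64(30.699999999999875), np.float32(0.9959591))
(24.02, 'clip', array([38.34,  3.4 , 28.19]), 'F', array([-7.29,  1.2 , -0.9 ]), 'open', 36.47, 'g', 3.8) (np.float64(30.699999999999875), np.float32(0.9869542))
(24.33, 'clip', array([38.28,  3.44, 28.21]), 'F', array([-6.8 ,  0.82, -0.73]), 'open', 34.3, 'g', 3.9) (np.float64(30.89999999999987), np.float32(0.97902113))
(24.62, 'clip', array([38.28,  3.37, 28.23]), 'F', array([-5.61,  0.62, -0.93]), 'open', 33.31, 'g', 3.8) (np.float64(30.89999999999987), np.float32(0.97142655))
```

```bash
python3 - <<'E'
from leg import *
bot.line_to(tgt(39.8),vel=.02);bot.dwell(.2);print(st())
fingers.move_gripper(32/94,40);print(st())
fingers.move_gripper(0,40);print(st());bot.dwell(.5);print(st())
b=cams.capture("scene");cv2.imwrite("pics/s8.png",b[:,:,::-1])
s7=cv2.imread("pics/s7.png")[:,:,::-1].copy();print(travel(s7,b,30.))
cv2.imwrite("pics/c8.png",cv2.resize(b[175:295,265:415,::-1],(750,600),interpolation=cv2.INTER_CUBIC))
E
```

```text
(25.07, 'clip', array([39.41,  3.34, 28.22]), 'F', array([-4.48,  1.53,  1.73]), 'open', 32.86, 'g', 3.3)
(25.3, 'clip', array([39.37,  3.44, 28.21]), 'F', array([-5.89,  1.89,  0.91]), 'open', 31.94, 'g', 3.1)
(25.52, 'clip', array([39.39,  3.44, 28.21]), 'F', array([-5.56,  0.94,  1.17]), 'open', 30.39, 'g', 40.8)
(26.02, 'clip', array([39.35,  3.43, 28.22]), 'F', array([-5.65,  1.22,  1.28]), 'open', 30.14, 'g', 40.8)
(np.float64(30.999999999999872), np.float32(0.9953224))
```

View pics/c8.png

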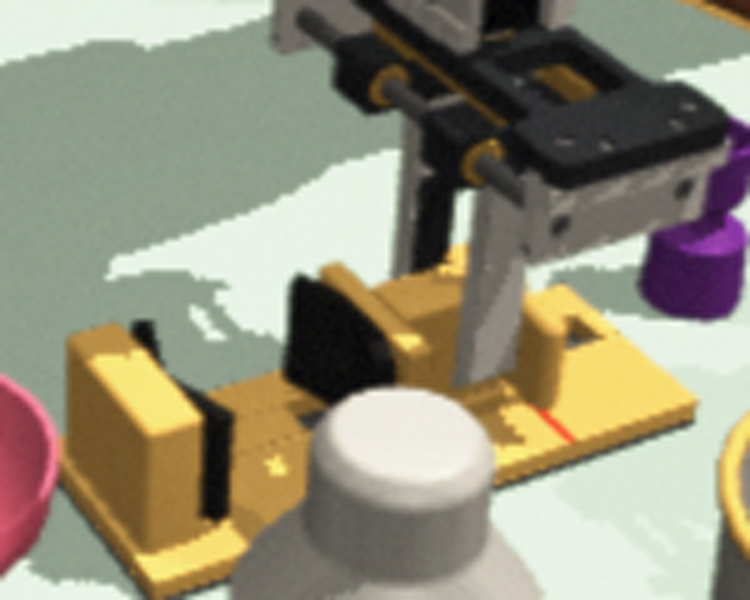

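```bash
python3 - <<'E'
from leg import *
ld=lambda n:cv2.imread(f"pics/{n}.png")[:,:,::-1].copy()
def pad(n):
    im=ld(n).astype(float);x0,y0,x1,y1=310,222,350,250
    g=cv2.resize(im.mean(2)[y0:y1,x0:x1],None,fx=8,fy=8,interpolation=cv2.INTER_CUBIC)
    m=(g<45).astype(np.uint8);k,l,s,c=cv2.connectedComponentsWithStats(m)
    i=1+np.argmax(s[1:,4]);ys,xs=np.where(l==i)
    # pad left silhouette edge: mean min col per row over upper part; top row
    top=ys.min();e=[xs[ys==r].min() for r in range(top+40,top+90)]
    return s[i,4],np.mean(e)/8+x0,top/8+y0
for n in("s2","s3","s4","s5","s7","s8"):print(n,pad(n))
for t in(0,30,31):print(t,proj("scene",w(q,[[-35+t,-15,50]])))
for r in("s2","s3"):print(r,travel(ld(r),ld("s8"),{"s2":0,"s3":6}[r]))
print("s4->s8",travel(ld("s4"),ld("s8"),30))
E
```

```text
s2 (np.int32(11013), np.float64(310.0), np.float64(235.0))
s3 (np.int32(13697), np.float64(311.3525), np.float64(234.25))
s4 (np.int32(18857), np.float64(322.96), np.float64(230.75))
s5 (np.int32(18975), np.float64(323.28), np.float64(230.75))
s7 (np.int32(18804), np.float64(322.8525), np.float64(231.0))
s8 (np.int32(19019), np.float64(323.425), np.float64(230.625))
0 [[324.33319311 252.13965096]]
30 [[339.09867996 247.53881339]]
31 [[339.58376226 247.38766464]]
s2 (np.float64(31.499999999999872), np.float32(0.60840756))
s3 (np.float64(32.099999999999866), np.float32(0.65996104))
s4->s8 (np.float64(31.199999999999875), np.float32(0.81525266))
```

```bash
python3 - <<'E'
from leg import *
ld=lambda n:cv2.imread(f"pics/{n}.png")[:,:,::-1].copy()
def e(n,u0,v0):
    im=ld(n).mean(2);out=[]
    for dv in range(4,13):   # rows below pad top, tracked
        v=v0+dv;us=np.arange(u0-5,u0+8,.05).astype(np.float32)
        p=cv2.remap(im.astype(np.float32),us[None],np.full((1,len(us)),v,np.float32),cv2.INTER_LINEAR)[0]
        lo=p[-60:].min();th=(p[:60].mean()+lo)/2;out.append(us[np.where(p<th)[0][0]])
    return np.round(out,2),np.mean(out),np.median(out)
d=lambda t:(proj("scene",w(q,[[-35+t,-15,50]]))-proj("scene",w(q,[[-35,-15,50]])))[0]
for n,t in(("s2",0),("s3",5.9),("s4",30.1),("s8",31.1)):
    x=d(t);r=e(n,308.5+x[0],235.2+x[1]);print(n,r[0]-x[0],"residual base",r[1]-x[0],r[2]-x[0])
E
```

```text
s2 [307.20001221 307.1499939  307.20001221 307.1499939  307.04998779
 307.04998779 307.1000061  307.04998779 307.        ] residual base 307.1055603027344 307.1000061035156
s3 [307.25316961 307.20318182 307.20318182 307.20318182 307.20318182
 307.15316351 307.0531574  306.95318182 306.8031574 ] residual base 307.1111408032767 307.2000079907767
s4 [307.14597605 307.04596995 306.99598215 306.99598215 306.89597605
 306.79596995 306.79596995 306.64597605 306.49598215] residual base 306.87220285772946 306.90000437140134
s8 [307.00093524 307.00093524 307.00093524 306.95094745 306.85094135
 306.85094135 306.85094135 306.80095355 306.75093524] residual base 306.89442889609654 306.84999530234654
```

```bash
python3 - <<'E'
from leg import *
print(st());print(bot.job_done())
E
```

```text
(26.07, 'clip', array([39.4 ,  3.44, 28.2 ]), 'F', array([-5.76,  0.46,  1.09]), 'open', 30.25, 'g', 40.8)
the job is handed in; nothing more can be done
None
```

The job is handed in at about 26 s: the jigger stands upright on the cork coaster, the lever is squeezed shut, and the leg measures about 0.2–0.9 mm past the red line, still gripped at 40 N.

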